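Slide the bottle crate onto the bench scale and print its weight

TASK

Weigh the crate of full bottles: push it low down near its base so that it slides, without tipping or lifting it, across the bench until it stands wholly on the steel weighing plate. Let go of it so that nothing touches it, then press the round print key on the weighing terminal fully down and release it. Leave everything else on the bench where it is.

Things in the scene. Friction and masses are not known exactly. Their poses are not given: they have to be found in the camera images.
- crate: Grey plastic crate with three full capped brown bottles in a row, which stay in it. Long (196 mm, its x) and narrow (70 mm, its y), walls 120 mm high, bottle tops 240 mm up: top-heavy. Origin: centre of its underside, z up. It stands on a foot rim 188 x 62 mm, 8 mm high. 1.8 to 2.4 kg, friction 0.5 to 0.7: it slides at 9 to 16 N; pushed on a long side higher than 50 to 70 mm it tips instead.
- crate_side (a point): Middle of the outside of the crate's long wall on its own -y side, 35 mm above the bench, 35 mm from the crate's middle plane; the +y wall is alike. The walls are upright and flat from 8 to 70 mm up, then a 1 mm rim, a hand slot (76 to 100 mm up) and the top bar. The bottles stand 5 mm inside the long walls, their 61 mm bodies reaching 137 mm up, slim necks above.
- crate_corner_a (a point): The crate's lower outer corner on its own -x, -y side, 8 mm above the bench, 98 mm from the crate's middle in x and 35 mm in y.
- crate_corner_b (a point): The crate's lower outer corner on its own +x, -y side, 8 mm above the bench, 98 mm from the crate's middle in x and 35 mm in y.
- crate_corner_c (a point): The crate's lower outer corner on its own +x, +y side, 8 mm above the bench, 98 mm from the crate's middle in x and 35 mm in y.
- crate_corner_d (a point): The crate's lower outer corner on its own -x, +y side, 8 mm above the bench, 98 mm from the crate's middle in x and 35 mm in y.
- scale_plate: The built-in bench scale: a bare steel weighing plate, 250 mm (its x) by 190 mm (its y), let in flush with the wooden bench top, within a narrow dark gap and a thin metal frame. No step or edge stands up. Origin: centre of the plate at bench height, x and y along its edges. It is to the left or right of the crate.
- print_key_top (a point): Middle of the top of the print key: the one raised round cream key, 26 mm across, 56 mm above the bench, standing 10 mm out of a round black collar 42 mm across, on the flat front deck (34 mm high, 150 mm wide) of the grey weighing terminal, right of six flat square keys. Pressed straight down. A raked display 87 mm high begins 25 mm beyond its middle (+x).
- terminal: The grey weighing terminal, fixed to the bench: 150 mm wide in its y, 120 mm deep, key deck towards the robot (-x). It stands at the left or right of the near side of the bench. Origin: on the bench, about under its middle (the deck reaches 45 mm towards -x from it).
- print_key (a joint): Travel of the print key in m: 0 at rest, 0.006 fully down. Spring-loaded: 1.5 N to start, 5 N fully down; it rises again by itself.
- mug: The white mug: 80 mm across, 95 mm high, handle on its +y side; origin under its centre. A bystander.
- bung: A black rubber bung, 34 mm across the top, 30 mm high; origin under its centre. A bystander.
- dish_caramel: A lidded sample dish of brown malt, 92 mm across, 16 mm high; origin under its centre. A bystander.
- dish_dark: A lidded sample dish of dark malt, 92 mm across, 16 mm high; origin under its centre. A bystander.
- lone_bottle: A single brown bottle outside the crate, 61 mm across, 228 mm high; origin under its centre. A bystander.
- beer_glass: An empty beer glass, 68 mm across the rim, 150 mm high; origin under its centre. A bystander.
- spoon: A metal spoon lying flat on the right of the bench; origin on the bench under its middle. A bystander.
Things that resemble listed ones, but are neither listed nor needed, are in the scene too. What is shaped like the terminal but orange is not meant.

How it is judged (in metres and radians):
On the way, in this order (a step that is already met when the one before it is completed fails the run):
1. the crate stands wholly on the weighing plate, upright and at rest, and nothing of the robot touches it (x of crate_corner_a in the frame of scale_plate between -0.126 and 0.126 m and y of crate_corner_a in the frame of scale_plate between -0.096 and 0.096 m and x of crate_corner_b in the frame of scale_plate between -0.126 and 0.126 m and y of crate_corner_b in the frame of scale_plate between -0.096 and 0.096 m and x of crate_corner_c in the frame of scale_plate between -0.126 and 0.126 m and y of crate_corner_c in the frame of scale_plate between -0.096 and 0.096 m and x of crate_corner_d in the frame of scale_plate between -0.126 and 0.126 m and y of crate_corner_d in the frame of scale_plate between -0.096 and 0.096 m and linear speed of crate below 0.01 m/s and contact force between each of the arm, the fingers and crate below 0.2 N and angle between crate's own z axis and vertical below 0.03 rad), for 0.3 s.
2. the print key is pressed down while the crate stands free on the plate (all of step 1 and value of joint print_key above 0.0045 m), for 0.05 s.
At the end, for the whole second after the job is handed in: All four lower corners of the crate lie within the edges of the 250 x 190 mm plate (to 1 mm), the crate is upright and still with nothing touching it, and the print key has been pressed (at least 4.5 of its 6 mm) after that and let up again (all of step 1 and value of joint print_key below 0.0015 m).
It fails at once if the crate tips or rocks more than 5 degrees (angle between crate's own z axis and vertical above 0.09 rad).
It fails at once if the crate is lifted off the bench (height (world z) of crate above 0.009 m).
It fails at once if the print key is pressed before the crate stands on the plate (value of joint print_key above 0.003 m and not (x of crate_corner_a in the frame of scale_plate between -0.126 and 0.126 m and y of crate_corner_a in the frame of scale_plate between -0.096 and 0.096 m and x of crate_corner_b in the frame of scale_plate between -0.126 and 0.126 m and y of crate_corner_b in the frame of scale_plate between -0.096 and 0.096 m and x of crate_corner_c in the frame of scale_plate between -0.126 and 0.126 m and y of crate_corner_c in the frame of scale_plate between -0.096 and 0.096 m and x of crate_corner_d in the frame of scale_plate between -0.126 and 0.126 m and y of crate_corner_d in the frame of scale_plate between -0.096 and 0.096 m)).
It fails at once if another thing on the bench is moved by more than 15 mm (distance of any of mug, bung, dish_caramel, dish_dark, lone_bottle, beer_glass, spoon from where it was at the start of the episode above 0.015 m).
It also fails if it takes over 72 s, if anything falls off the work surface, if the arm or the gripper's body presses on something with over 40 N, if the wrist force passes 120 N, or if a joint passes its speed limit or range.

ROBOT

A 6-joint arm with a two-finger parallel gripper is mounted at the origin on the work surface. World frame = base frame: x ahead of the robot, y to its left, z up, the work surface at z = 0. Lengths are in mm, angles in rad, forces in N, time in s.
With the tool pointing down it reaches from about 400 to 925 mm from the base axis. Payload 12.5 kg.
Tool frame: the origin (TCP) lies midway between the tips of the shut fingers; the grasp point (between the pads) lies 19 mm behind it (env.grip_depth is the distance from the TCP to the grasp point, in mm); z points along the fingers, y is the line along which they close (so a half turn about z gives the same grasp; the last joint's range is limited). The gripper opens to 95 mm and grips with 3 to 60 N. Pads are 20 mm wide; open, the fingers measure 119 mm over their backs; the gripper's body (75 mm by 180 mm) begins 59 mm behind the grasp point.
Start: joints at [-1.311, 0.491, 1.559, -0, 1.092, -0.106], TCP at [223.584, -583.658, 214.661] pointing down, gripper open.
Joint ranges: [-3.1, 3.1], [-0.84, 2.19], [0.05, 2.79], [-1.13, 4.28], [0.06, 2.93], [-2.69, 2.69]. Speed limits (rad/s): [2.22, 2.22, 2.79, 3.14, 3.14, 3.14].

INTERFACE

Orientations are given as [roll, pitch, yaw] about the fixed x, y, z axes, in that order (R = Rz(yaw) Ry(pitch) Rx(roll)).
In Python, from cell import monitor, viewer, order, env gives the robot as it stands.
- The arm moves only by the tool move_arm, never from a script. Its argument "moves" is one flat list of numbers, 4 for each row, row after row: the shift along the tool's x, y, z normalised to -1 to 1, where 1 is 0.15 m, then the turn about the tool's z normalised to -1 to 1, where 1 is pi/2 rad. A call has 1 to 10 rows; each row shifts and turns the commanded pose from where the row before left it, along the tool's axes as they then stand; what a row does not reach is not made up. A row lasts 1/8 s, in which the tool goes at most 62.5 mm and 10.7 degrees, less where a joint would pass 70% of its speed; a pose out of reach is approached as far as the arm can. A call with a number of a shift or a turn outside -1 to 1 is refused whole. A call with a gripper value outside its range is refused whole. "claw" is the finger opening in mm, from 0 to 95.1, set as the call begins (left out, the last holds). The fingers move at their own pace and stop on an object; the grip force is fixed at half the most. Time passes only in rows, so rows that do not move let the fingers close. It gives the time, the measured TCP pose, the force, the opening and the grip force at its end, in the units of the state.
- monitor.state(): the state, without advancing time (a new reading comes with each control period).
- viewer.read_camera(name): name is "scene" or "top" or "wrist"; returns the picture (384x512x3 uint8, red, green, blue); there is no depth.
- viewer.camera_info(name): a dict with "K" (3x3 intrinsics, pixels), "camera_from_world" (4x4, takes a point from world to camera coordinates). Camera axes: x right, y down, z forward; pixel columns grow to the right and rows downward; lengths in mm; the calibration is good to about 2 mm. A picture is of the moment at which its call begins: read the wrist's pose just before it. camera_info takes no time and is no camera call; for the wrist camera it gives the pose at the moment of the call.
- order.job_done(): hands the job in; it is judged then, once.
The state is a dict: "t": time; "joints": joint angles; "qvel": joint speeds; "tau": joint torques, N m; "eef_pos": TCP position; "tcp_rot": TCP orientation; "ft_force": force on the tool from outside, world axes, zero at the start; "moment": the same for the moment, N m; "opening": opening from 0.0 (shut) to 1.0 (fully open); "grip_force": force on a finger pad.
Only numpy, scipy, OpenCV 4.12 (cv2) and the standard library are available. Lean on these libraries where they do the work, as an engineer would, in place of code of your own. Each camera call takes 0.05 s, during which the arm holds its last target. There are 200 camera calls.

## Working session

There is one attempt and no reset: what is moved stays moved. The work goes in short steps, Python scripts to look and compute and a tool call to move; the robot and the scene stay as the last step left them, time stands still between calls to the robot, and variables do not carry over. Pictures are saved under pics/ and viewed, at most 10 in all, crops included, and the job is handed in when it is done.

Besides the shell and the picture viewer there is one more tool, called after "Call:" as name(argument=value, ...) on one line, values as JSON. move_arm: Moves the arm, as the interface text tells. Scaled input: -1 to 1 covers 0.15 m each way for a shift and pi/2 rad each way for a turn. Its arguments: {"type":"object","properties":{"moves":{"type":"array"},"claw":{"type":"number"}},"required":["moves"]}

```bash
mkdir -p pics; cat > h.py <<'E'
import numpy as np, cv2
from cell import monitor, viewer, order, env
def snap(n,f):
    im=viewer.read_camera(n); cv2.imwrite('pics/'+f,im[:,:,::-1]); return im
def ray(n,uv,z):
    c=viewer.camera_info(n);K=np.array(c["K"]);T=np.array(c["camera_from_world"]);R=T[:3,:3];o=-R.T@T[:3,3]
    d=R.T@np.linalg.solve(K,[uv[0],uv[1],1.]); return o+d*(z-o[2])/d[2]
def proj(n,p):
    c=viewer.camera_info(n);K=np.array(c["K"]);T=np.array(c["camera_from_world"])
    q=K@(T[:3,:3]@np.array(p,float)+T[:3,3]);return q[:2]/q[2]
E
python3 - <<'E'
from h import *
a=snap('scene','s0.png');b=snap('top','t0.png')
cv2.imwrite('pics/t0b.png',cv2.resize(b[:,:,::-1],(800,600),interpolation=cv2.INTER_CUBIC))
for n in('scene','top'):
    T=np.array(viewer.camera_info(n)["camera_from_world"]);print(n,-T[:3,:3].T@T[:3,3])
s=monitor.state();print(s['eef_pos'],s['tcp_rot'],s['t'])
E
```

```text
scene [1254.82421281 -178.44931688  718.47282281]
top [ 279.30118898   -4.41594298 1368.36028019]
[ 223.51987715 -583.45896853  214.14614629] [-3.14068593e+00 -8.57533597e-05  3.65827684e-01] 0.1
```

View pics/t0b.png

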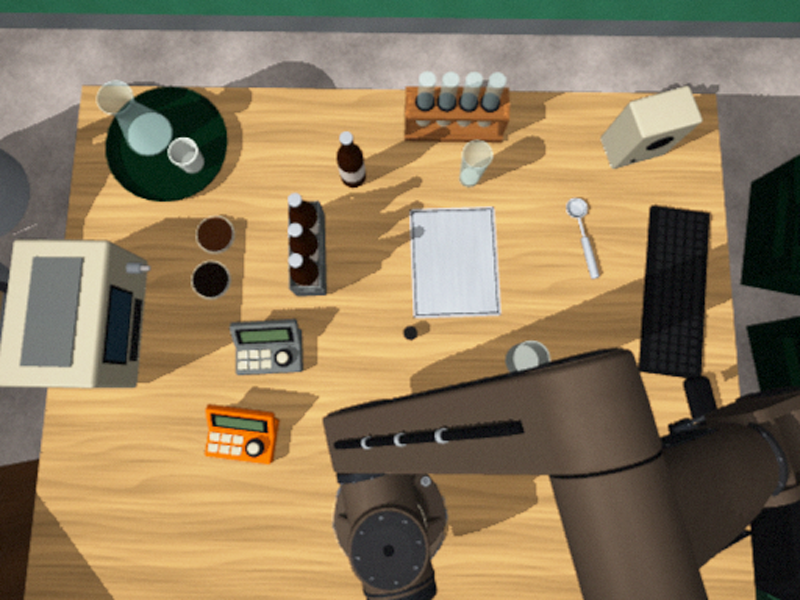

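View pics/s0.png

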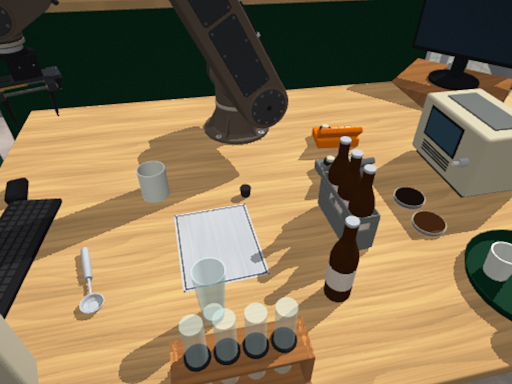

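Top view (800 px scale): crate at (307,248), plate at (455,262), grey terminal at (267,347) with its key at (283,357). The dishes are at (213,235) and (210,280), and the bung is at (410,332).
Look-alikes: the orange terminal (241,435) against the grey one (267,347), so I choose the grey. The lone bottle (350,160) and the test-tube rack (457,112) against the crate (307,248), so I choose the three bottles in the grey crate. The big cream instrument (70,315) is not a terminal.

```bash
python3 - <<'E'
from h import *
b=cv2.imread('pics/t0.png');s=cv2.imread('pics/s0.png')
c=cv2.resize(b[120:250,125:325],(800,520),interpolation=cv2.INTER_CUBIC);cv2.imwrite('pics/c1.png',c)
hsv=cv2.cvtColor(b,cv2.COLOR_BGR2HSV)
m=((hsv[:,:,1]<40)&(hsv[:,:,2]>150)).astype(np.uint8)
m[:,:255]=0;m[:,330:]=0;m[:125]=0;m[210:]=0
m=cv2.morphologyEx(m,cv2.MORPH_OPEN,np.ones((3,3)))
ct=max(cv2.findContours(m,0,2)[0],key=cv2.contourArea);r=cv2.minAreaRect(ct);bp=cv2.boxPoints(r);print(r)
for p in bp:print(p,ray('top',p,0)[:2])
print('plate c',ray('top',r[0],0))
for n,p,z in[('crate-y near',(327,294),0),('crate -y far',(324,203),120),('key',(283,357),56),('bung',(410,332),0),('dish1',(213,235),16),('dish2',(210,280),16),('mug',(528,357),95),('bottle',(353,184),0),('glass',(470,178),0)]:
    print(n,ray('top',np.array(p)*.64,z)[:2])
E
```

```text
((290.6404113769531, 167.29110717773438), (69.32283782958984, 55.44346618652344), 87.87889862060547)
[261.65482 133.67947] [709.70915941 -35.25288861]
[317.06027 131.62741] [ 721.34506134 -245.50613748]
[319.626   200.90274] [ 456.43330128 -252.0136931 ]
[264.22055 202.9548 ] [445.12517767 -48.23982623]
plate c [ 581.08227415 -145.33549709    0.        ]
crate-y near [496.64035686 156.16295543]
crate -y far [682.34669784 156.24297237]
key [343.25713335 242.90095108]
bung [409.86896615 -41.99885594]
dish1 [631.9719604  432.13613745]
dish2 [522.58893668 431.70072717]
mug [ 351.26519698 -295.47927878]
bottle [770.68090824 102.37862554]
glass [ 790.80158561 -184.08881038]
```

View pics/c1.png

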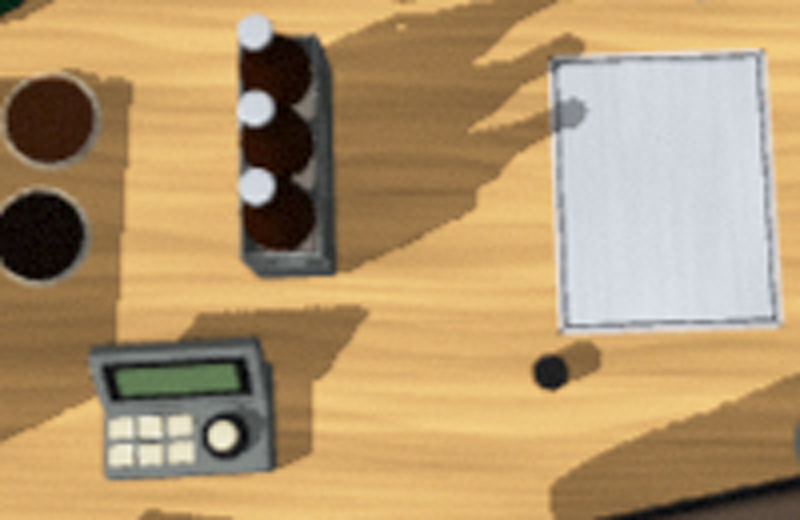

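The crop shows the grey terminal with its round cream key at crop (225,436). The crate's caps are at (254,33), (256,107) and (258,186), and its near right bottom corner is at (333,273). The plate is bounded by its dark gap, about (553,58) to (777,325).

```bash
python3 - <<'E'
from h import *
f=lambda p,z:np.round(ray('top',np.array(p)/4+[125-.4,120-.4],z)[:2],1)
for n,p,z in[('cap1',(254,33),240),('cap2',(256,107),240),('cap3',(258,186),240),('base near-y',(333,273),4),('base near+y',(262,276),4),('top near -y',(318,248),120),('top near+y',(242,250),120),('top far -y',(316,37),120),('base far -y',(331,46),4),
('plate',(557,61),0),('plate',(763,55),0),('plate',(776,320),0),('plate',(566,326),0),('key',(225,436),56),('dish r top',(97,118),16)]:print(n,f(p,z))
T=viewer.camera_info('wrist');print(T['K'])
E=np.array(T['camera_from_world']);print(E)
print(env.grip_depth)
E
```

```text
cap1 [649.4 201.7]
cap2 [589.4 197.4]
cap3 [526.4 192.9]
base near-y [497.1 161. ]
base near+y [493.1 226.6]
top near -y [499.8 160.5]
top near+y [496.9 225. ]
top far -y [686.  169.5]
base far -y [715.1 171. ]
plate [705.2 -43.6]
plate [ 714.4 -238.9]
plate [ 461.2 -248.3]
plate [452.1 -55.1]
key [342.8 243.8]
dish r top [637.8 385.6]
[[298.59987182   0.         252.22022589]
 [  0.         298.59987182 190.6860252 ]
 [  0.           0.           1.        ]]
[[ 3.56976324e-01 -9.34113278e-01 -5.35476265e-04 -6.23567765e+02]
 [-8.94519136e-01 -3.42010229e-01  2.87861978e-01 -3.29017540e+01]
 [-2.69078834e-01 -1.02280917e-01 -9.57671757e-01  3.92116417e+02]
 [ 0.00000000e+00  0.00000000e+00  0.00000000e+00  1.00000000e+00]]
18.8
```

The move choice depends on which way the gripper's body is wide, so I'll check that in the scene view.

```bash
python3 - <<'E'
from h import *
s=cv2.imread('pics/s0.png')
p=np.array([223.5,-583.5,214.]);x=np.array([.934,.358,0]);y=np.array([.358,-.934,0])
im=cv2.resize(s[0:130,0:130],(600,600),interpolation=cv2.INTER_CUBIC);k=600/130
for a,b,h,c in[(0,59.5,0,(0,0,255)),(0,-59.5,0,(0,0,255)),(0,0,0,(255,255,255)),(37.5,90,78,(0,255,0)),(37.5,-90,78,(0,255,0)),(-37.5,-90,78,(0,255,0)),(37.5,37.5,78,(255,0,255)),(37.5,-37.5,78,(255,0,255)),(90,37.5,78,(255,255,0)),(90,-37.5,78,(255,255,0))]:
    q=proj('scene',p+a*x+b*y+[0,0,h]);print(a,b,h,q);cv2.circle(im,tuple(int(v) for v in (q+.5)*k),4,c,2)
cv2.imwrite('pics/g.png',im)
w=snap('wrist','w0.png')
E
```

```text
0 59.5 0 [ 12.91400764 124.11982821]
0 -59.5 0 [ 60.29779894 112.95089777]
0 0 0 [ 37.20035045 118.39524463]
37.5 90 78 [-12.52091511 105.66602625]
37.5 -90 78 [65.52896184 89.18970638]
-37.5 -90 78 [59.85617159 79.5178301 ]
37.5 37.5 78 [ 11.58523639 100.57722049]
37.5 -37.5 78 [44.06106736 93.72157638]
90 37.5 78 [ 14.15176135 108.79612932]
90 -37.5 78 [ 47.70411315 101.40916506]
```

View pics/g.png

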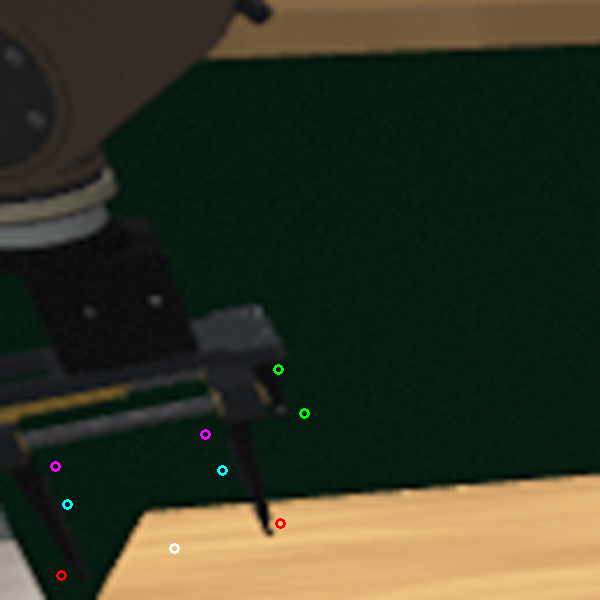

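The body is wide along tool y and overhangs the fingers by about 28 mm. With a vertical tool low down, it would hit the crate's top before the fingers touch the wall, so I need the tool tilted with its tips towards -y. I'll test in free air whether reaching to the outer limit tilts the tool.

Call:
move_arm(moves=[0, 0, -0.4, 0, 0, 0, -0.4, 0, 0, 0, -0.4, 0, 0, 0.4, -0.2, 0, 0, 0.4, 0, 0, 0, 0.4, 0, 0, 0, 0.4, 0, 0], claw=95)

```text
t: 1.02
eef_pos: [299.4, -783.0, 423.9]
tcp_rot: [-3.14, -0.0, 0.366]
ft_force: [-0.4, 0.5, 0.7]
opening: 1.0
grip_force: 0.0
```

Call:
move_arm(moves=[0, 0.4, 0, 0, 0, 0.4, 0, 0, 0, 0.4, 0, 0, 0, 0.4, 0, 0])

```text
t: 1.52
eef_pos: [331.2, -866.4, 359.7]
tcp_rot: [3.042, -0.0, 0.366]
ft_force: [0.1, 1.0, 0.7]
opening: 0.993
grip_force: 0.0
```

```bash
python3 - <<'E'
from h import *
s=monitor.state();print(s['joints'],s['eef_pos'],s['tcp_rot'],s['t'])
E
```

```text
[-1.27894225  1.05766469  0.04894273  0.00798368  1.93555224 -0.07064453] [ 331.20880188 -866.35518273  359.71325769] [ 3.04189190e+00 -1.13291762e-04  3.65723339e-01] 1.525
```

Tilt occurs, with tips towards -y. Next I check that it persists and grows, using gentler steps.

Call:
move_arm(moves=[0, 0.2, 0, 0, 0, 0.2, 0, 0, 0, 0.2, 0, 0, 0, 0.2, 0, 0, 0, 0.2, 0, 0, 0, 0.2, 0, 0])

```text
t: 2.28
eef_pos: [347.3, -908.0, 326.8]
tcp_rot: [2.939, 0.0, 0.366]
ft_force: [-0.2, -0.5, -1.5]
opening: 1.002
grip_force: 0.0
```

```bash
python3 - <<'E'
from h import *
s=monitor.state();print(s['joints'],s['eef_pos'],s['tcp_rot'],s['t'])
E
```

```text
[-1.27740579  1.09883269  0.0484206   0.01481345  1.79218621 -0.06768291] [ 347.25853788 -907.99224921  326.8036392 ] [2.93895409e+00 1.07327443e-04 3.65781181e-01] 2.275
```

```bash
cat >> h.py <<'E'
from scipy.spatial.transform import Rotation as Ro
def tool(d,s=None):
    s=s or monitor.state();R=Ro.from_euler('xyz',s['tcp_rot']).as_matrix();return np.round(R.T@np.array(d,float)/150,3)
def rep():
    s=monitor.state();R=Ro.from_euler('xyz',s['tcp_rot']).as_matrix()
    print('t',s['t'],'p',np.round(s['eef_pos'],1),'rot',np.round(s['tcp_rot'],3),'q',np.round(s['joints'],3),'F',np.round(s['ft_force'],1));print(np.round(R,3));return s,R
E
python3 - <<'E'
from h import *
s,R=rep()
print(tool([-59,15,8]),tool([-59,-8,8]),tool([-10,-55,10]))
E
```

```text
t 2.275 p [ 347.3 -908.   326.8] rot [2.939 0.    0.366] q [-1.277  1.099  0.048  0.015  1.792 -0.068] F [-0.2 -0.5 -1.5]
[[ 0.934  0.35   0.072]
 [ 0.358 -0.915 -0.188]
 [-0.     0.201 -0.98 ]]
[-0.332 -0.219 -0.099] [-0.386 -0.078 -0.07 ] [-0.193  0.325 -0.001]
```

Call:
move_arm(moves=[-0.3, -0.25, -0.15, 0, -0.36, -0.15, -0.1, 0, -0.37, -0.13, -0.08, 0, -0.38, -0.12, -0.05, 0, -0.38, -0.08, -0.05, 0, -0.38, -0.05, -0.05, 0, -0.38, -0.05, -0.05, 0, -0.38, -0.03, -0.05, 0, -0.38, 0, -0.05, 0])

```text
t: 3.4
eef_pos: [-145.9, -935.5, 369.1]
tcp_rot: [2.933, 0.002, 0.364]
ft_force: [-0.2, -1.2, -0.5]
opening: 1.0
grip_force: 0.0
```

```bash
python3 - <<'E'
from h import *
s,R=rep()
print(tool([-10,-50,10]))
E
```

```text
t 3.4 p [-145.9 -935.5  369.1] rot [2.933e+00 2.000e-03 3.640e-01] q [-1.829  1.05   0.054  0.125  1.863 -0.576] F [-0.2 -1.2 -0.5]
[[ 0.935  0.348  0.072]
 [ 0.356 -0.914 -0.195]
 [-0.002  0.207 -0.978]]
[-0.181  0.295 -0.005]
```

Call:
move_arm(moves=[-0.18, 0.29, 0, 0, -0.18, 0.29, 0, 0, -0.18, 0.29, 0, 0, -0.18, 0.29, 0, 0, -0.18, 0.28, 0, 0, -0.18, 0.28, 0, 0, -0.18, 0.28, 0, 0, -0.18, 0.28, 0, 0])

```text
t: 4.4
eef_pos: [-171.1, -1013.8, 354.0]
tcp_rot: [2.712, 0.122, 0.326]
ft_force: [-0.8, -0.7, -0.1]
opening: 1.002
grip_force: 0.0
```

```bash
python3 - <<'E'
from h import *
s,R=rep()
print(tool([-10,-50,20]))
E
```

```text
t 4.4 p [ -171.1 -1013.8   354. ] rot [2.712 0.122 0.326] q [-1.84   1.092  0.048  0.142  1.578 -0.59 ] F [-0.8 -0.7 -0.1]
[[ 0.94   0.339  0.029]
 [ 0.318 -0.845 -0.429]
 [-0.121  0.413 -0.903]]
[-0.185  0.314  0.021]
```

Tilt is now 25°, aligned with the crate's wall normal. Turn next so that tool y lies along the crate's length.

```bash
python3 - <<'E'
from h import *
s,R=rep()
y=np.array([.998,.068,0]);v=R.T@y;print('turn',np.arctan2(v[1],v[0])-np.pi/2)
print(tool([20,60,0]))
E
```

```text
t 4.4 p [ -171.1 -1013.8   354. ] rot [2.712 0.122 0.326] q [-1.84   1.092  0.048  0.142  1.578 -0.59 ] F [-0.8 -0.7 -0.1]
[[ 0.94   0.339  0.029]
 [ 0.318 -0.845 -0.429]
 [-0.121  0.413 -0.903]]
turn -1.285787342234264
[ 0.253 -0.293 -0.168]
```

Call:
move_arm(moves=[0.25, -0.29, -0.17, 0, 0.25, -0.29, -0.17, 0, 0, 0, 0, -0.117, 0, 0, 0, -0.117, 0, 0, 0, -0.117, 0, 0, 0, -0.117, 0, 0, 0, -0.117, 0, 0, 0, -0.117, 0, 0, 0, -0.117])

```text
t: 5.52
eef_pos: [-152.6, -962.4, 360.2]
tcp_rot: [-3.14, 0.445, 1.647]
ft_force: [0.1, -0.2, -0.1]
opening: 0.997
grip_force: 0.0
```

```bash
python3 - <<'E'
from h import *
s,R=rep()
print(tool([48,36,0]),tool([10,58,0]))
E
```

```text
t 5.525 p [-152.6 -962.4  360.2] rot [-3.14   0.445  1.647] q [-1.836  0.863  0.537  0.148  1.321 -1.917] F [ 0.1 -0.2 -0.1]
[[-0.068  0.997  0.031]
 [ 0.9    0.075 -0.429]
 [-0.431 -0.001 -0.903]]
[ 0.194  0.337 -0.093] [ 0.343  0.096 -0.164]
```

Call:
move_arm(moves=[0.19, 0.34, -0.09, 0, 0.19, 0.34, -0.09, 0, 0.19, 0.34, -0.09, 0, 0.19, 0.34, -0.09, 0, 0.19, 0.34, -0.09, 0, 0.19, 0.34, -0.09, 0, 0.19, 0.34, -0.09, 0, 0.19, 0.34, -0.09, 0, 0.19, 0.34, -0.09, 0, 0.19, 0.34, -0.09, 0])

```text
t: 6.78
eef_pos: [335.7, -610.9, 361.0]
tcp_rot: [3.138, 0.446, 1.639]
ft_force: [-0.6, -0.5, -0.4]
opening: 1.0
grip_force: 0.0
```

```bash
python3 - <<'E'
from h import *
s,R=rep()
p=np.array(s['eef_pos'])
a=np.array([560,-250,400])-p;print(np.linalg.norm(a),tool(a/8))
E
```

```text
t 6.775 p [ 335.7 -610.9  361. ] rot [3.138 0.446 1.639] q [-1.098  0.349  1.468 -0.211  0.921 -1.073] F [-0.6 -0.5 -0.4]
[[-0.062  0.998  0.033]
 [ 0.9    0.07  -0.43 ]
 [-0.431  0.003 -0.902]]
426.69442945113104 [ 0.245  0.208 -0.153]
```

Call:
move_arm(moves=[0.25, 0.21, -0.15, 0, 0.25, 0.21, -0.15, 0, 0.25, 0.21, -0.15, 0, 0.25, 0.21, -0.15, 0, 0.25, 0.21, -0.15, 0, 0.25, 0.21, -0.15, 0, 0.25, 0.21, -0.15, 0, 0.25, 0.21, -0.15, 0])

```text
t: 7.78
eef_pos: [562.2, -245.5, 395.2]
tcp_rot: [3.137, 0.445, 1.639]
ft_force: [0.9, -0.1, 0.7]
opening: 0.998
grip_force: 0.0
```

Call:
move_arm(moves=[0.345, 0.03, -0.165, 0, 0.345, 0.03, -0.165, 0, 0.345, 0.03, -0.165, 0, 0.345, 0.03, -0.165, 0, 0.345, 0.03, -0.165, 0, 0.345, 0.03, -0.165, 0, 0.345, 0.03, -0.165, 0, 0.345, 0.03, -0.165, 0, 0.345, 0.03, -0.165, 0, 0.345, 0.03, -0.165, 0])

```text
t: 9.02
eef_pos: [566.1, 330.3, 396.2]
tcp_rot: [3.138, 0.443, 1.639]
ft_force: [0.1, -0.8, -0.7]
opening: 1.001
grip_force: 0.0
```

```bash
python3 - <<'E'
from h import *
s,R=rep()
snap('wrist','w1.png');snap('top','t1.png')
for d in([10,0,0],[0,10,0],[0,0,10]):print(tool(d))
E
```

```text
t 9.025 p [566.1 330.3 396.2] rot [3.138 0.443 1.639] q [ 0.583  0.54   1.068 -0.39   1.746  0.486] F [ 0.1 -0.8 -0.7]
[[-0.062  0.998  0.033]
 [ 0.901  0.07  -0.427]
 [-0.428  0.003 -0.904]]
[-0.004  0.066  0.002]
[ 0.06   0.005 -0.028]
[-0.029  0.    -0.06 ]
```

View pics/w1.png

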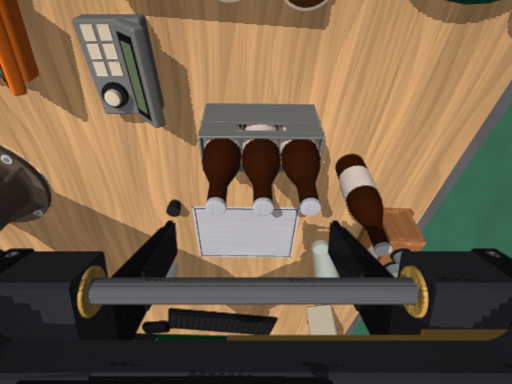

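Wrist view: the crate's +y wall has its bottom edge at about (206,104)–(315,104). The key is at (115,95) and the plate at about (196,208)–(297,257).

```bash
python3 - <<'E'
from h import *
for n,p,z in[('b1',(206,104),4),('b2',(315,104),4),('t1',(200,137),120),('t2',(323,137),120),('key',(114,94),56),('pl',(196,208),0),('pl',(298,208),0),('pl',(292,257),0),('pl',(202,257),0)]:print(n,np.round(ray('wrist',p,z)[:2],1))
E
```

```text
b1 [488.7 226.8]
b2 [686.9 241.2]
t1 [492.7 229.7]
t2 [680.3 243.3]
key [349.4 259.1]
pl [455.7 -50. ]
pl [704.7 -32.1]
pl [ 723.1 -233.8]
pl [ 462.5 -252.4]
```

Call:
move_arm(moves=[0.117, 0.018, 0.336, 0, 0.117, 0.018, 0.336, 0, 0.117, 0.018, 0.336, 0, 0.117, 0.018, 0.336, 0, 0.117, 0.018, 0.336, 0, 0.117, 0.018, 0.336, 0])

```text
t: 9.88
eef_pos: [585.8, 294.3, 76.5]
tcp_rot: [3.138, 0.442, 1.639]
ft_force: [1.4, 1.2, -0.2]
opening: 1.002
grip_force: 0.0
```

```bash
python3 - <<'E'
from h import *
s,R=rep()
a=np.array([587,285,24])-s['eef_pos'];print(a,tool(a))
E
```

```text
t 9.875 p [585.8 294.3  76.5] rot [3.138 0.442 1.639] q [ 0.525  0.779  1.472 -0.44   1.133  0.694] F [ 1.4  1.2 -0.2]
[[-0.061  0.998  0.033]
 [ 0.902  0.07  -0.427]
 [-0.428  0.003 -0.904]]
[  1.20983939  -9.30399713 -52.47950508] [0.093 0.003 0.343]
```

Call:
move_arm(moves=[0.047, 0.002, 0.172, 0, 0.047, 0.002, 0.172, 0, 0, 0, 0, 0, -0.072, -0.005, 0.034, 0, -0.072, -0.005, 0.034, 0, -0.03, -0.002, 0.014, 0, -0.03, -0.002, 0.014, 0, 0, 0, 0, 0])

```text
t: 10.88
eef_pos: [587.0, 251.3, 25.1]
tcp_rot: [3.139, 0.444, 1.639]
ft_force: [-0.3, 0.3, -0.1]
opening: 1.003
grip_force: 0.0
```

```bash
python3 - <<'E'
from h import *
s,R=rep()
snap('wrist','w2.png')
print(tool([0,-12,0]),tool([0,0,1]))
E
```

```text
t 10.875 p [587.  251.3  25.1] rot [3.139 0.444 1.639] q [ 0.47   0.82   1.558 -0.489  1.004  0.717] F [-0.3  0.3 -0.1]
[[-0.062  0.998  0.032]
 [ 0.901  0.069 -0.428]
 [-0.429  0.002 -0.903]]
[-0.072 -0.006  0.034] [-0.003  0.    -0.006]
```

View pics/w2.png

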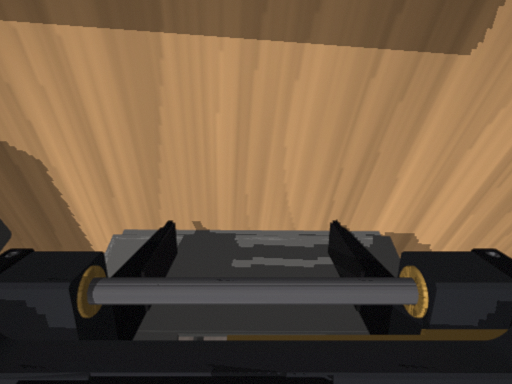

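Wrist view: the crate wall (107–400, 232) is square across, just in front of both fingertips (172,225) and (335,225). I'll start a slow push.

Call:
move_arm(moves=[-0.03, -0.002, 0.014, 0, -0.03, -0.002, 0.014, 0, -0.04, -0.004, 0.019, 0, -0.05, -0.005, 0.024, 0, -0.06, -0.006, 0.029, 0, -0.06, -0.006, 0.029, 0])

```text
t: 11.68
eef_pos: [587.0, 208.7, 24.9]
tcp_rot: [3.136, 0.44, 1.64]
ft_force: [1.0, 14.9, 0.7]
opening: 1.001
grip_force: 7.3
```

```bash
python3 - <<'E'
from h import *
s,R=rep();print(s['moment'])
snap('top','t2.png')
print(tool([-.3,-12,0]))
E
```

```text
t 11.675 p [587.  208.7  24.9] rot [3.136 0.44  1.64 ] q [ 0.412  0.795  1.622 -0.521  0.943  0.698] F [ 1.  14.9  0.7]
[[-0.062  0.997  0.035]
 [ 0.903  0.071 -0.424]
 [-0.425  0.005 -0.905]]
[2.59838567 0.04767038 0.18360495]
[-0.072 -0.008  0.034]
```

Call:
move_arm(moves=[-0.072, -0.008, 0.034, 0.001, -0.072, -0.008, 0.034, 0.001, -0.072, -0.008, 0.034, 0.001, -0.072, -0.008, 0.034, 0.001, -0.072, -0.008, 0.034, 0.001, -0.072, -0.008, 0.034, 0.001, -0.072, -0.008, 0.034, 0.001, -0.072, -0.008, 0.034, 0.001, -0.072, -0.008, 0.034, 0.001, -0.072, -0.008, 0.034, 0.001])

```text
t: 12.98
eef_pos: [582.7, 88.3, 25.1]
tcp_rot: [3.129, 0.44, 1.622]
ft_force: [1.0, 14.2, 0.9]
opening: 1.0
grip_force: 7.3
```

```bash
python3 - <<'E'
from h import *
s,R=rep()
print(tool([-.3,-12,0]))
E
```

```text
t 12.975 p [582.7  88.3  25.1] rot [3.129 0.44  1.622] q [ 0.233  0.744  1.767 -0.624  0.805  0.657] F [ 1.  14.2  0.9]
[[-0.047  0.998  0.035]
 [ 0.903  0.057 -0.425]
 [-0.426  0.012 -0.905]]
[-0.072 -0.007  0.034]
```

Call:
move_arm(moves=[-0.072, -0.006, 0.034, 0.001, -0.072, -0.006, 0.034, 0.001, -0.072, -0.006, 0.034, 0.001, -0.072, -0.006, 0.034, 0.001, -0.072, -0.006, 0.034, 0.001, -0.072, -0.006, 0.034, 0.001, -0.072, -0.006, 0.034, 0.001, -0.072, -0.006, 0.034, 0.001, -0.072, -0.006, 0.034, 0, -0.072, -0.006, 0.034, 0])

```text
t: 14.22
eef_pos: [579.2, -31.8, 25.2]
tcp_rot: [3.124, 0.441, 1.609]
ft_force: [1.1, 14.7, 2.7]
opening: 1.0
grip_force: 7.3
```

```bash
python3 - <<'E'
from h import *
s,R=rep()
print(tool([-.3,-12,0]))
b=snap('top','t3.png');a=snap('scene','s3.png')
c=np.hstack([cv2.resize(b[100:260,200:360],(400,400)),cv2.resize(a[130:330,130:330],(400,400))])
cv2.imwrite('pics/c3.png',c[:,:,::-1])
E
```

```text
t 14.225 p [579.2 -31.8  25.2] rot [3.124 0.441 1.609] q [ 0.032  0.716  1.851 -0.732  0.692  0.59 ] F [ 1.1 14.7  2.7]
[[-0.034  0.999  0.034]
 [ 0.904  0.046 -0.426]
 [-0.427  0.016 -0.904]]
[-0.072 -0.006  0.034]
```

View pics/c3.png

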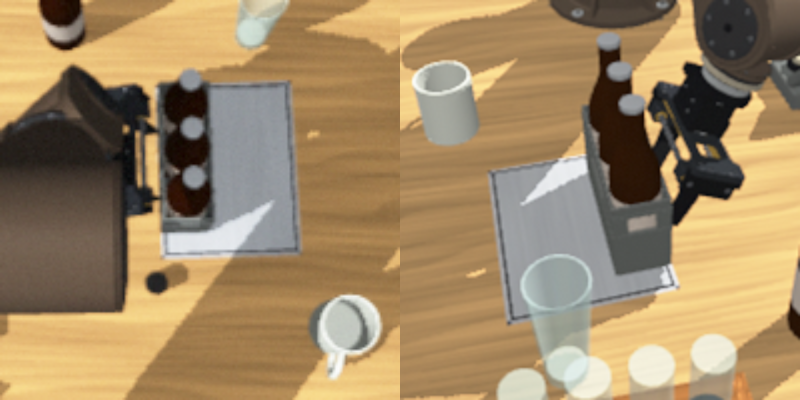

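Both crops show the crate upright and straight, on the left part of the plate. The caps are at crop (190,79), (191,127) and (193,177). About 70 mm remain to the plate's middle.

```bash
python3 - <<'E'
from h import *
f=lambda p,z:np.round(ray('top',np.array(p)*.4+[199.7,99.7],z)[:2],1)
for p in[(190,79),(191,127),(193,177)]:print(f(p,240))
for p in[(163,87),(289,83),(298,252),(168,256)]:print('pl',f(p,0))
print('base near',f((211,231),4),f((163,233),4))
E
```

```text
[642.7 -73.8]
[580.7 -75.4]
[517.3 -78.4]
pl [706.7 -47.6]
pl [ 716.2 -238.8]
pl [ 457.9 -249.4]
pl [448.5 -58.1]
base near [ 486.2 -120.9] [482.  -50.2]
```

Call:
move_arm(moves=[-0.072, -0.003, 0.034, 0, -0.072, -0.003, 0.034, 0, -0.072, -0.003, 0.034, 0, -0.072, -0.003, 0.034, 0, -0.06, -0.003, 0.028, 0, -0.036, -0.002, 0.017, 0, -0.018, 0, 0.009, 0, 0, 0, 0, 0])

```text
t: 15.32
eef_pos: [579.3, -98.7, 24.9]
tcp_rot: [3.125, 0.441, 1.609]
ft_force: [0.2, 11.2, -1.2]
opening: 1.0
grip_force: 5.0
```

Call:
move_arm(moves=[0.03, 0.001, -0.014, 0, 0.06, 0.003, -0.028, 0, 0.12, 0.006, -0.056, 0, 0.3, 0.015, -0.14, 0, 0.3, 0.015, -0.14, 0, 0.05, 0, -0.35, 0, 0, 0, -0.4, 0])

```text
t: 16.2
eef_pos: [574.5, 91.9, 123.2]
tcp_rot: [3.129, 0.443, 1.612]
ft_force: [0.2, -0.0, 0.3]
opening: 1.001
grip_force: 0.0
```

```bash
python3 - <<'E'
from h import *
s,R=rep()
b=snap('top','t4.png')
cv2.imwrite('pics/c4.png',cv2.resize(b[100:260,150:360],(800,610))[:600,:,::-1])
E
```

```text
t 16.2 p [574.5  91.9 123.2] rot [3.129 0.443 1.612] q [ 0.243  0.597  1.729 -0.538  0.97   0.543] F [ 0.2 -0.   0.3]
[[-0.037  0.999  0.03 ]
 [ 0.903  0.046 -0.428]
 [-0.429  0.011 -0.903]]
```

View pics/c4.png

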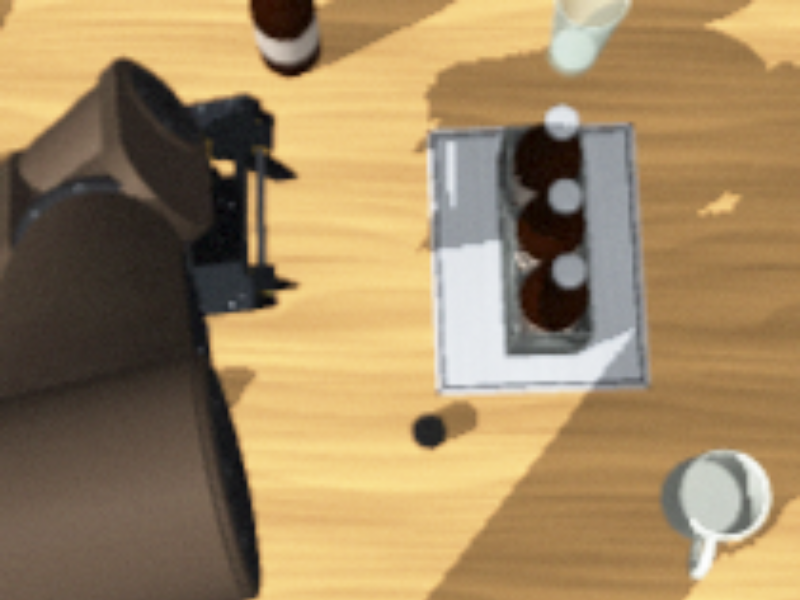

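The crate is upright and free, well inside the plate (caps at crop x≈565, plate between 432 and 648). Next I shut the fingers and go to the print key.

```bash
python3 - <<'E'
from h import *
s=monitor.state()
a=np.array([346,285,220])-s['eef_pos'];print(tool(a/6))
f=lambda p,z:np.round(ray('top',np.array(p)*.2625+[149.6,99.6],z)[:2],1)
for p in[(562,122),(565,196),(569,271)]:print(f(p,240))
b=cv2.imread('pics/t0.png');h=cv2.cvtColor(b,2*20)
m=np.zeros(b.shape[:2],np.uint8);w=b[218:240,172:190].min(2);print(w.shape);m[218:240,172:190]=(w>140)*255
M=cv2.moments(m,True);c=(M['m10']/M['m00'],M['m01']/M['m00']);print(M['m00'],c,ray('top',c,56))
E
```

```text
[ 0.157 -0.244 -0.19 ]
[ 642.8 -140.8]
[ 580.1 -143.2]
[ 517.8 -146.2]
(22, 18)
56.0 (177.60714285714286, 229.07142857142858) [340.97218849 255.09438863  56.        ]
```

Call:
move_arm(moves=[0.157, -0.244, -0.19, 0, 0.157, -0.244, -0.19, 0, 0.157, -0.244, -0.19, 0, 0.157, -0.244, -0.19, 0, 0.157, -0.244, -0.19, 0, 0.157, -0.244, -0.19, 0, 0, 0, 0, 0], claw=0)

```text
t: 17.12
eef_pos: [343.9, 282.6, 214.5]
tcp_rot: [3.125, 0.442, 1.612]
ft_force: [0.2, -0.2, -1.4]
opening: 0.319
grip_force: 0.0
```

```bash
python3 - <<'E'
from h import *
s,R=rep()
print('expect',proj('wrist',[343,244,56]),proj('wrist',[349,259,56]),'tcp',proj('wrist',s['eef_pos']))
c=viewer.camera_info('wrist');np.save('wc.npy',np.array(c['camera_from_world']))
b=snap('wrist','w5.png')
E
```

```text
t 17.125 p [343.9 282.6 214.5] rot [3.125 0.442 1.612] q [ 0.746  0.374  1.845 -0.366  1.229  0.878] F [ 0.2 -0.2 -1.4]
[[-0.037  0.999  0.035]
 [ 0.903  0.049 -0.427]
 [-0.428  0.015 -0.904]]
expect [248.59949916 147.05956066] [254.73357185 135.52049894] tcp [254.11440639 237.54120565]
```

View pics/w5.png

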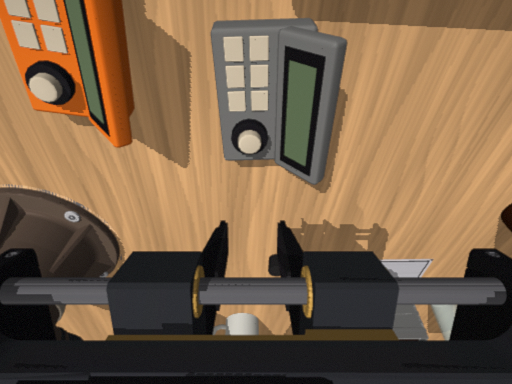

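Wrist view: the cream key of the grey terminal is at (249,142), right of its square keys and clear of the orange terminal at left.

```bash
python3 - <<'E'
from h import *
im=cv2.imread('pics/w5.png');m=np.zeros(im.shape[:2],np.uint8);m[122:160,230:268]=(im[122:160,230:268].min(2)>110)*255
n,l,st,c=cv2.connectedComponentsWithStats(m);i=1+st[1:,4].argmax();print(st[i],c[i])
k=ray('wrist',(st[i][0]+st[i][2]/2,st[i][1]+13),56);k2=ray('wrist',c[i],54);print(k,k2)
s,R=rep()
a=np.array([k2[0],k2[1]-8,75])-s['eef_pos'];print(tool(a/4),tool([0,0,-6]))
E
```

```text
[238 130  23  23 404] [248.7029703  141.49257426]
[344.69037044 248.52897638  56.        ] [343.80740617 249.1428272   54.        ]
t 17.175 p [344.9 281.6 214. ] rot [3.125 0.443 1.611] q [ 0.743  0.376  1.845 -0.367  1.228  0.877] F [-0.8 -0.1 -0.3]
[[-0.037  0.999  0.034]
 [ 0.903  0.048 -0.428]
 [-0.429  0.015 -0.903]]
[ 0.039 -0.008  0.238] [ 0.017 -0.001  0.036]
```

Call:
move_arm(moves=[0.037, -0.008, 0.238, 0, 0.037, -0.008, 0.238, 0, 0.037, -0.008, 0.238, 0, 0.037, -0.008, 0.238, 0, 0, 0, 0, 0], claw=0)

```text
t: 17.8
eef_pos: [344.4, 237.5, 73.5]
tcp_rot: [3.131, 0.446, 1.609]
ft_force: [0.5, 0.7, 0.0]
opening: 0.004
grip_force: 0.0
```

```bash
python3 - <<'E'
from h import *
s,R=rep();print(s['opening'])
a=np.array([344,239.5,66])-s['eef_pos'];print(tool(a))
E
```

```text
t 17.8 p [344.4 237.5  73.5] rot [3.131 0.446 1.609] q [ 0.676  0.56   2.045 -0.482  0.866  1.012] F [0.5 0.7 0. ]
[[-0.034  0.999  0.027]
 [ 0.901  0.043 -0.431]
 [-0.432  0.01  -0.902]]
0.004064707641151161
[ 0.034 -0.002  0.04 ]
```

Now down in 3 mm steps, watching the force.

Call:
move_arm(moves=[0.034, -0.002, 0.04, 0, 0.009, 0, 0.018, 0, 0.009, 0, 0.018, 0, 0, 0, 0, 0])

```text
t: 18.3
eef_pos: [344.7, 241.3, 61.6]
tcp_rot: [3.126, 0.443, 1.609]
ft_force: [0.6, 0.5, 0.7]
opening: 0.004
grip_force: 0.0
```

Call:
move_arm(moves=[0.009, 0, 0.018, 0, 0, 0, 0, 0])

```text
t: 18.55
eef_pos: [344.8, 241.3, 58.5]
tcp_rot: [3.126, 0.443, 1.609]
ft_force: [-0.4, 1.3, 2.5]
opening: 0.009
grip_force: 1.3
```

Call:
move_arm(moves=[0.009, 0, 0.018, 0, 0, 0, 0, 0])

```text
t: 18.8
eef_pos: [344.8, 241.3, 55.3]
tcp_rot: [3.126, 0.444, 1.609]
ft_force: [-0.2, 0.7, 5.4]
opening: 0.003
grip_force: 2.2
```

Call:
move_arm(moves=[0.006, 0, 0.012, 0, 0, 0, 0, 0])

```text
t: 19.05
eef_pos: [344.9, 241.3, 54.0]
tcp_rot: [3.126, 0.444, 1.608]
ft_force: [-2.4, 1.4, 15.0]
opening: 0.005
grip_force: 7.6
```

Call:
move_arm(moves=[0.003, 0, 0.006, 0, 0, 0, 0, 0])

```text
t: 19.3
eef_pos: [344.9, 241.3, 53.6]
tcp_rot: [3.125, 0.444, 1.608]
ft_force: [-3.2, 2.4, 25.1]
opening: 0.007
grip_force: 12.4
```

Force went 2.5, 5.4, then 15 and 25 N, so the key is on its stop and fully down. Release and rise.

Call:
move_arm(moves=[-0.02, 0, -0.04, 0, -0.05, 0, -0.12, 0, -0.1, 0, -0.3, 0, -0.1, 0, -0.3, 0, 0, 0, 0, 0, 0, 0, 0, 0])

```text
t: 20.05
eef_pos: [342.3, 253.3, 172.2]
tcp_rot: [3.127, 0.444, 1.609]
ft_force: [0.5, -0.6, -0.4]
opening: 0.005
grip_force: 0.0
```

```bash
python3 - <<'E'
from h import *
s,R=rep()
b=snap('top','t6.png');a=snap('scene','s6.png')
cv2.imwrite('pics/c6.png',np.hstack([cv2.resize(b[100:300,80:360],(400,286)),cv2.resize(a,(400,286))])[:,:,::-1])
E
```

```text
t 20.05 p [342.3 253.3 172.2] rot [3.127 0.444 1.609] q [ 0.704  0.404  1.943 -0.399  1.102  0.9  ] F [ 0.5 -0.6 -0.4]
[[-0.034  0.999  0.031]
 [ 0.903  0.044 -0.428]
 [-0.429  0.013 -0.903]]
```

View pics/c6.png

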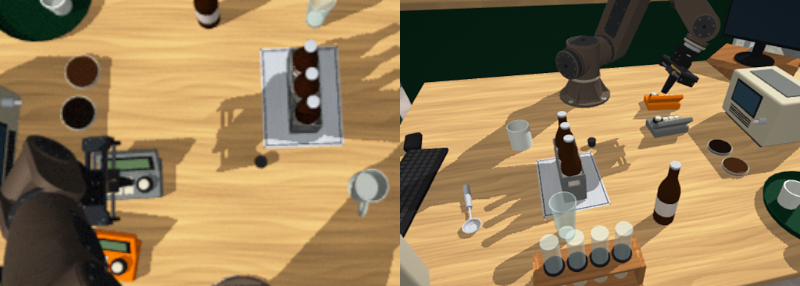

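The crate stands free on the plate, at about (307,85) in the left crop. The arm is clear, and nothing else appears to have moved.

```bash
python3 -c "
from h import *
print(order.job_done())"
```

```text
the job is handed in; nothing more can be done
None
```

The crate was pushed onto the weighing plate and stands there free and upright. The print key was then pressed to its stop and released, and the job was handed in at about 20 s. No verdict came back; joint 3 read 0.048 against its 0.05 limit while I tilted the tool.

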